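# Close up the orange-ringed seed jar

### The arm

A 7-joint arm with a two-finger parallel gripper is mounted at the origin on the work surface. World frame = base frame: x ahead of the robot, y to its left, z up, the work surface at z = 0. Lengths are in m, angles in rad, forces in N, time in s.
With the tool pointing down it reaches from about 0.4 to 0.9 m from the base axis. Payload 5.5 kg.
Tool frame: the origin (TCP) lies at the very end of the fingers, on their centre line; the grasp point (between the pads) lies 19 mm behind it; z points along the fingers, y is the direction in which the jaws open and shut (so a half turn about z gives the same grasp; the last joint's range is limited). The gripper opens to 85 mm and grips with 20 to 120 N. Pads are 22 mm wide; open, the fingers measure 114 mm over their backs; the gripper's body (76 mm by 85 mm) begins 54 mm behind the grasp point. The pads swing forward as they close: fully open they stand 13 mm farther back than shut.
Start: joints at [-0.902, 0.501, -0.427, 1.55, 0.221, 1.138, -0.21], TCP at [0.257, 0.597, 0.231] pointing down, gripper open.
Joint ranges: [-2.88, 2.88], [-0.31, 2.03], [-1.54, 1.56], [0.2, 2.42], [-1.41, 4.55], [0.19, 2.02], [-2.57, 2.57]. Speed limits (rad/s): [2.57, 2.57, 3.14, 3.14, 3.14, 3.14, 3.14].

### API

Orientations are given as a 3x3 rotation matrix whose columns are the frame's x, y, z axes.
In Python, from station import env gives the robot as it stands. Calls block until the motion is done:
- env.goto(position, orientation): joint-space move of the TCP to a pose.
- env.move_l(position, rotation=None, rate=0.15): straight line of the TCP; rotation=None keeps the orientation; rate is the mean speed in m/s.
- env.move_joints(angles): joint-space move.
- env.open_gripper() and env.gripper_close(grip_force=None): open the fingers fully, or close them until they stop; grip_force is the grip in N (None keeps the last).
- env.wait(seconds).
- env.solve_ik(position, orientation): joint angles nearest the present ones, or None.
- env.get_obs(): the state.
- env.get_image(name): name is "scene" or "top"; returns a dict with "frame" (384x512x3 uint8, blue, green, red), "range_z" (384x512 float32, m along the optical axis (not along the pixel's ray), 0 where there is no reading), "fx", "fy", "cx", "cy" (pixels), "k1" (the pictures are not rectified: a ray, as slopes to the right and down, at radius r is drawn at 1 + k1 r^2 times it, then the intrinsics apply), "rvec" (rotation vector, rad) and "tvec" (3), from world to camera coordinates, as OpenCV has them. Camera axes: x right, y down, z forward; pixel columns grow to the right and rows downward; lengths in m; the calibration is good to about 2 mm. A picture is of the moment at which its call begins.
A pose or a line that the arm cannot do raises env.PlanningError and nothing moves.
- env.finish_job(): hands the job in, once; it reports no verdict.
The state is a dict: "clock": time; "qpos": joint angles; "qd": joint speeds; "effort": joint torques, N m; "tool_pos": TCP position; "ee_rot": TCP orientation; "contact_force": force on the tool from outside, world axes, zero at the start; "torque": the same for the moment, N m; "finger_gap": finger opening in m.
Only numpy, scipy, OpenCV 4.12 (cv2) and the standard library are available. Lean on these libraries where they do the work, as an engineer would, in place of code of your own. Each camera call takes 0.05 s, during which the arm holds its last target.

### The job

The orange-ringed seed jar with its lid standing open is to be closed for storage: push its lid over with the fingertips until it lies fully shut, and after that push its steel clip up and over so that it sits fully home on the lid. The jar must stay standing about where it is and nothing is to be picked up; leave the open green-ringed jar open and everything else alone. Finish clear of everything.

Things in the scene. Friction and masses are not known exactly. Their poses are not given: they have to be found in the camera images.
- orange_jar: the jar to close: upright loose glass jar, brown seeds, orange seal on the underside of its lid, 100 mm diameter, rim 98 mm above the table, about 0.9 kg with lid. Origin: centre of its underside. Its +x side carries the lid's hinge, its -x side the clip; z up along its axis. Pushed hard and high it would slide or tip.
- orange_lid (a joint): angle of the orange jar's round glass lid (rad): 0 shut, 1.57 upright, 1.8 to 2.05 at the start (leaning back over its hinge), end stop 2.1. Hinge axis parallel to the jar's y, at jar x = +54 mm, z = 98 mm; the lid's underside passes through it, so the shut lid's top is at z = 110 mm. Stiff (0.065 N m friction): stays where it is left, must be pushed all the way; 1 to 2 N at the edge moves it.
- orange_lid_edge (a point): point on the rim of the orange lid farthest from its hinge (102 mm from the axis, at mid thickness); over the jar's -x side when shut. The lid is 96 mm in diameter and 12 mm thick, and spans 6 to 102 mm from the hinge axis.
- orange_clip (a joint): angle of the orange jar's steel clip (rad): 0 home over the lid's edge, 0.5 to 0.8 at the start (leaning outward), end stop 1.2. Hinge axis parallel to the jar's y, at jar x = -56 mm, z = 80 mm. Stays where it is left (0.018 N m friction). Pushing its thumb tab inward (+x) along its arc with about 0.5 N brings it home, where its tab stands upright.
- orange_clip_tab (a point): middle of the top edge of the thumb tab of the orange jar's clip, 50 mm from the clip's hinge axis. The clip is a bent plate 44 mm wide, 3 mm thick: home, its leg and tab stand straight up to z = 130 mm and a foot reaches 26 mm inward (+x) from the leg just above the shut lid, foot top at z = 116 mm.
- green_jar: an equal open jar with a green seal under its lid, reddish seeds, its lid and clip open as well: to be left open and untouched. Origin and axes as for the orange jar.
- green_lid (a joint): angle of the green jar's lid (rad), as for the orange one; leave it open
- green_clip (a joint): angle of the green jar's clip (rad), as for the orange one; leave it open
- shut_jar_left: shut clip-top jar with orange ring, 100 mm diameter, 130 mm high with its clip, a bystander; origin centre of underside
- shut_jar_right: shut clip-top jar with green ring, 100 mm diameter, 130 mm high with its clip, a bystander; origin centre of underside
- dish: flat clear dish, 90 mm diameter, 16 mm high, a bystander; origin centre of underside
- vial: small vial with blue cap, 28 mm diameter, 65 mm high, a bystander; origin centre of underside
- scoop: metal spoon 160 mm long lying on the table, a bystander; its length is its x axis

How it is judged:
By the outcome, as a careful person would: the job done as asked, in the order asked, and still so for the second after the job is handed in, with the robot touching nothing.
It also fails if it takes over 51 s, if anything falls off the work surface, if the arm or the gripper's body presses on something with over 40 N, if the wrist force passes 120 N, or if a joint passes its speed limit or range.

## Working session

There is one attempt and no reset: what is moved stays moved. The work goes in short steps, each a Python script; the robot and the scene stay as the last script left them, time stands still between calls to the robot, and variables do not carry over. Pictures are saved under pics/ and viewed, and the job is handed in when it is done.

```bash
ls; mkdir -p pics; python3 - <<'E'
from station import env
import cv2
for n in ("scene","top"):
    d=env.get_image(n); cv2.imwrite(f"pics/{n}0.png",d["frame"])
    import numpy as np
    print(n,{k:(np.round(v,4).tolist() if not np.isscalar(v) else v) for k,v in d.items() if k not in("frame","range_z")}, (d["range_z"]>0).mean())
o=env.get_obs(); print(o)
E
```

```text
pics
scene {'fx': 459.5162928418235, 'fy': 459.5162928418235, 'cx': 255.135263949554, 'cy': 186.7597554503438, 'k1': 0.06109589036821365, 'rvec': [1.6132, 1.6597, -0.8674], 'tvec': [0.0212, -0.2208, 1.7983]} 0.9959564208984375
top {'fx': 441.09397244502946, 'fy': 441.09397244502946, 'cx': 258.07981465754443, 'cy': 183.6123614964319, 'k1': -0.12107139158361176, 'rvec': [2.1182, -2.1308, 0.1854], 'tvec': [0.0233, 0.5577, 1.3086]} 0.9960123697916666
{'clock': 0.1, 'qpos': array([-0.9018155 ,  0.50176739, -0.426759  ,  1.55131535,  0.22079568,
        1.13827057, -0.21030552]), 'qd': array([-0.00148688, -0.00295207, -0.0007325 , -0.00110686, -0.00100268,
        0.00261729, -0.00057778]), 'effort': array([-1.12741880e-02, -5.70815456e+01, -5.83821550e+00, -2.81748694e+01,
        1.06613940e-02,  5.53275633e-03,  7.27054129e-06]), 'tool_pos': array([0.25640253, 0.59663938, 0.23036294]), 'ee_rot': array([[-9.18791460e-01,  3.94742603e-01, -7.27755727e-04],
       [ 3.94743270e-01,  9.18790149e-01, -1.55334832e-03],
       [ 5.54820353e-05, -1.71447984e-03, -9.99998529e-01]]), 'contact_force': array([-0.04093791, -0.71864857,  0.41639118]), 'torque': array([-0.03414968,  0.00683024,  0.03965691]), 'finger_gap': 0.0855940006445601}
```

View pics/scene0.png

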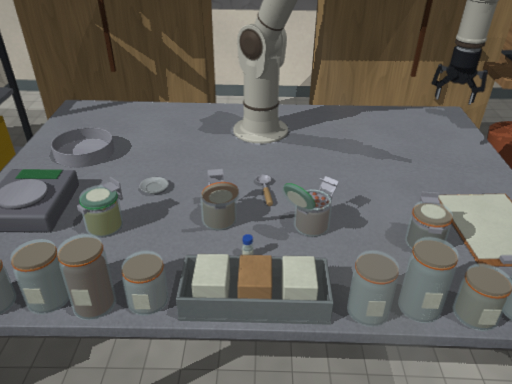

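View pics/top0.png

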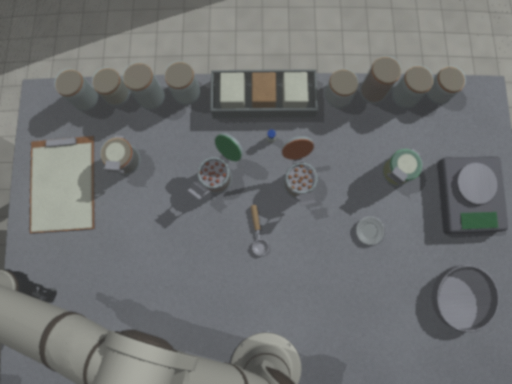

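```bash
cat > h.py <<'E'
import numpy as np, cv2
def cal(d):
    K=np.array([[d["fx"],0,d["cx"]],[0,d["fy"],d["cy"]],[0,0,1]]); D=np.array([d["k1"],0,0,0,0.])
    R,_=cv2.Rodrigues(np.array(d["rvec"],float)); return K,D,R,np.array(d["tvec"],float)
def rays(d,uv):
    K,D,R,t=cal(d); n=cv2.undistortPoints(np.array(uv,float).reshape(-1,1,2),K,D).reshape(-1,2)
    return -R.T@t, np.c_[n,np.ones(len(n))]@R   # origin, dirs (unit depth)
def onplane(d,uv,z):
    o,v=rays(d,uv); return o+v*((z-o[2])/v[:,2])[:,None]
def cloud(d):
    g=np.stack(np.meshgrid(np.arange(512),np.arange(384)),-1).reshape(-1,2)
    o,v=rays(d,g); return (o+v*d["range_z"].reshape(-1,1)).reshape(384,512,3)
def proj(d,P):
    K,D,R,t=cal(d); return cv2.projectPoints(np.array(P,float).reshape(-1,1,3),d["rvec"],t,K,D)[0].reshape(-1,2)
def crop(im,u,v,w=100,h=75,s=8):
    return cv2.resize(im[v-h//2:v+h//2,u-w//2:u+w//2],None,fx=s,fy=s,interpolation=cv2.INTER_CUBIC)
E
python3 - <<'E'
from station import env
from h import *
S=env.get_image("scene");T=env.get_image("top")
cv2.imwrite("pics/cs1.png",crop(S["frame"],220,200)); cv2.imwrite("pics/ct1.png",crop(T["frame"],300,165))
for n,d,p in(("s",S,[(220,190),(220,210),(217,177),(210,188),(245,248)]),("t",T,[(301,180),(298,148),(270,133),(302,200)])):
    C=cloud(d)
    for u,v in p: print(n,u,v,C[v,u].round(3))
C=cloud(T); M=(C[...,2]>0.02)&(abs(C[...,0]-.5)<.3)&(abs(C[...,1]+0.05)<.2)
np.savez("first.npz",CT=C,CS=cloud(S))
E
```

```text
s 220 190 [ 0.66  -0.095  0.171]
s 220 210 [ 0.615 -0.103  0.074]
s 217 177 [ 0.498 -0.121  0.104]
s 210 188 [ 0.667 -0.119  0.181]
s 245 248 [ 0.726 -0.03   0.037]
t 301 180 [ 0.56  -0.108  0.095]
t 298 148 [ 0.643 -0.097  0.152]
t 270 133 [ 0.716 -0.018  0.064]
t 302 200 [ 0.497 -0.108  0.112]
```

View pics/cs1.png

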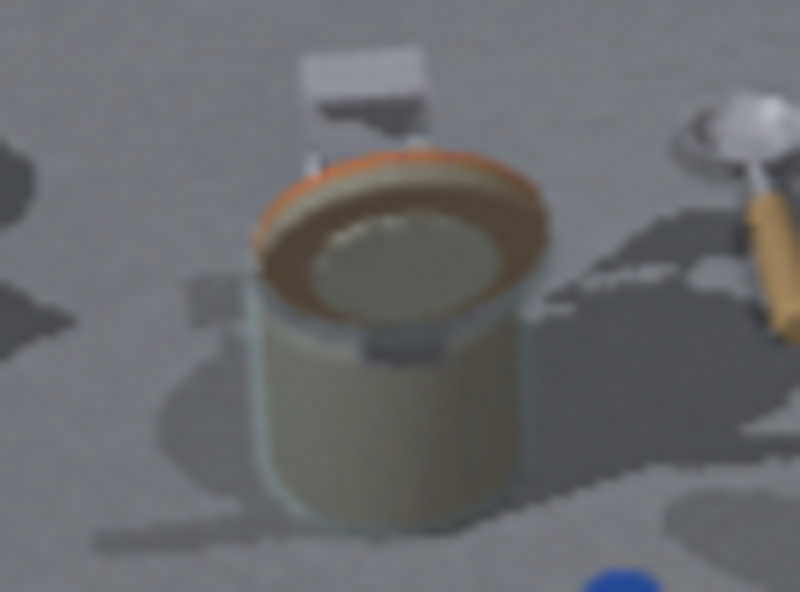

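View pics/ct1.png

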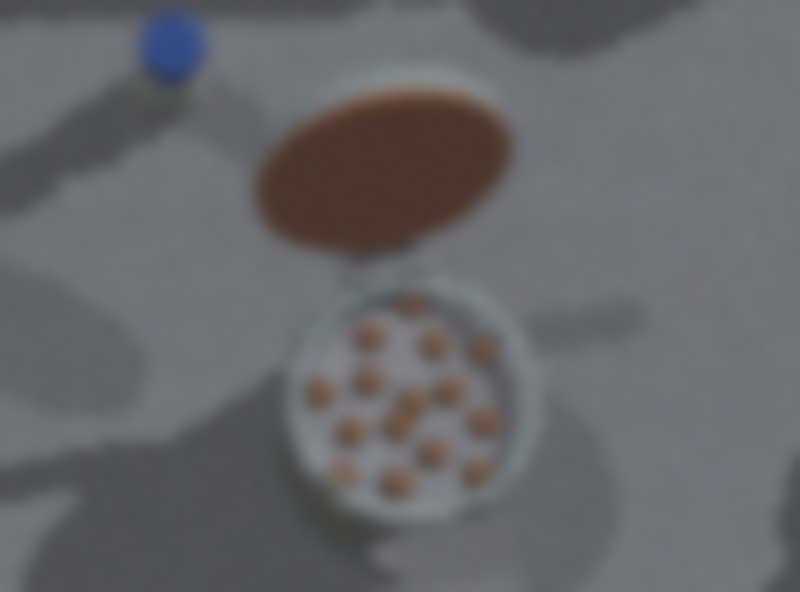

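```bash
python3 - <<'E'
from h import *
import cv2
f=np.load("first.npz"); CT,CS=f["CT"],f["CS"]
t=cv2.imread("pics/top0.png"); s=cv2.imread("pics/scene0.png")
hsv=cv2.cvtColor(t,cv2.COLOR_BGR2HSV)
m=(hsv[...,0]<14)&(hsv[...,1]>110); box=np.zeros_like(m); box[135:165,278:318]=1; m&=box
m=cv2.morphologyEx(m.astype(np.uint8),cv2.MORPH_OPEN,np.ones((3,3)))>0
P=CT[m]; print(len(P),P.min(0),P.max(0))
c=np.median(P,0); 
for _ in range(5):
    U,Sg,V=np.linalg.svd(P-P.mean(0),full_matrices=False); r=(P-P.mean(0))@V[2]; P=P[abs(r)<max(2*r.std(),.002)]
n=V[2]*np.sign(V[2][0])*-1; print("n",n,"rms",r.std(),"cent",P.mean(0),len(P))
print("yaw if n=-x side",np.arctan2(-n[1],-n[0]),"angle from z",np.arccos(n[2]))
# rim by depth
R=CT[160:205,280:325].reshape(-1,3); k=(R[:,2]>.093)&(R[:,2]<.106); 
print(k.sum())
Q=R[k]; 
c,rad=cv2.minEnclosingCircle(Q[:,:2].astype(np.float32)); print(c,rad)
np.set_printoptions(linewidth=250,precision=0,suppress=True)
print((CT[158:206:1,284:322:2,2]*1000).round())
E
```

```text
37 [ 0.6452401  -0.11872824  0.16247943] [ 0.65686158 -0.08061543  0.18341675]
n [-0.94421313 -0.16963394  0.2822869 ] rms 0.0009629888034938486 cent [ 0.65188011 -0.10290318  0.17298501] 35
yaw if n=-x side 0.17776011299661265 angle from z 1.2846192041068483
175
(0.5597341656684875, -0.11070221662521362) 0.06566786020994186
[[  -3.   -1.  112.  111.  113.  111.  107.  109.  109.   91.    0.    1.    3.   -1.    2.   -4.   -2.    6.   -0.]
 [  -3.   -0.   -2.   -3.  105.  106.   95.  100.   96.  100.    4.    3.    4.    2.   -2.    6.    3.    2.   -5.]
 [  -3.    3.   -1.    3.   -3.   94.   98.  101.   92.   99.   -4.    2.   -1.   -2.   -0.   -3.    0.   -2.    2.]
 [   0.   -3.   -6.   -3.   -1.   96.   96.  101.   97.   93.    0.    4.    3.   -4.    3.    5.    5.   -0.   -0.]
 [  -4.   -3.    8.   -2.    2.   95.   97.   93.   86.   78.   -7.   -6.    1.   -0.   -5.   -1.    1.    2.   -2.]
 [  -6.   -0.   -1.   -6.   -1.   92.   86.   96.   99.   93.   95.    3.   -4.    2.   -4.   -1.    2.   -2.   -3.]
 [  -1.   -3.   -5.   -2.    0.   96.   92.   96.   94.   94.   98.   9
[... 4143 characters left out ...]
   5.   -4.    1.   -1.    1.    1.    2.   -1.  109.  112.  117.  112.  110.  105.  112.  111.    8.    1.   -3.]
 [   5.   -5.   -2.   -2.    3.   -2.   -2.    1.  113.  113.  115.  111.  116.  113.  119.  119.    0.    0.   -6.]
 [   2.   -3.   -2.   -8.   -5.    1.   -5.    1.  110.  112.  114.  118.  120.  122.  117.  122.   -3.   -2.   -2.]
 [  -2.   -0.   -7.    3.   -4.    0.   -1. 1387.   -3.  111.  118.  119.  124.  120.    4.   -0.    3.    0.   -3.]
 [   2.    1.   -2.    1.   -2.    3.    4.   -4.   -1.  127.  122.  126.    1.   -2.   -0.    4.   -3.   -6.    1.]
 [   0.    1.   -6.    1.   -0.   -2.    1.    1.   -5.  117.   -4.    3.   -0.   -8.   -1.    1.   -1.    0.   -1.]]
```

```bash
python3 - <<'E'
from h import *
from station import env
from scipy.optimize import least_squares
T=env.get_image("top"); S=env.get_image("scene")
CT,CS=cloud(T),cloud(S)
print("cams",rays(T,[(0,0)])[0],rays(S,[(0,0)])[0])
# stack depth of a few frames to cut noise
for i in range(7): 
    CT=np.dstack([CT,cloud(env.get_image("top"))]) ; CS=np.dstack([CS,cloud(env.get_image("scene"))])
CT=np.median(CT.reshape(384,512,8,3),2); CS=np.median(CS.reshape(384,512,8,3),2)
np.savez("med.npz",CT=CT,CS=CS)
hsv=cv2.cvtColor(T["frame"],cv2.COLOR_BGR2HSV); print("hsv lid",hsv[148,290:306:3])
print(env.get_obs()["clock"])
def plane(P):
    for _ in range(6):
        m=P.mean(0);V=np.linalg.svd(P-m)[2]; r=(P-m)@V[2]; P=P[abs(r)<max(2.0*r.std(),.0015)]
    return m,V[2],r.std(),len(P)
# lid underside from top
m=((hsv[...,0]<15)|(hsv[...,0]>170))&(hsv[...,1]>90)
b=np.zeros_like(m);b[135:163,278:318]=1; m=(m&b).astype(np.uint8)
m=cv2.erode(m,np.ones((3,3)))>0
print("top underside",plane(CT[m]))
# lid outside face, from scene: region
k=(CS[...,2]>.1)&(CS[...,0]>.615)&(CS[...,0]<.72)&(abs(CS[...,1]+.1)<.07)
k=cv2.erode(k.astype(np.uint8),np.ones((3,3)))>0
print("scene outer",k.sum(),plane(CS[k]))
# clip
k=(CT[...,2]>.104)&(CT[...,0]>.46)&(CT[...,0]<.54)&(abs(CT[...,1]+.11)<.06)
P=CT[k]; print("clip top",k.sum(),plane(P),P.min(0),P.max(0)); 
k=(CS[...,2]>.09)&(CS[...,0]>.44)&(CS[...,0]<.54)&(abs(CS[...,1]+.11)<.06)
P=CS[k]; print("clip scene",k.sum(),plane(P),P.min(0),P.max(0))
# rim circle : outline in top
k=(CT[...,2]>.075)&(CT[...,2]<.108)&(CT[...,0]>.49)&(CT[...,0]<.622)&(abs(CT[...,1]+.11)<.07)
c,_=cv2.findContours(k.astype(np.uint8),cv2.RETR_EXTERNAL,cv2.CHAIN_APPROX_NONE); c=max(c,key=len).reshape(-1,2)
Q=onplane(T,c,.098)[:,:2]
f=lambda p:np.hypot(*(Q-p[:2]).T)-p[2]
r=least_squares(f,[.56,-.11,.05],loss="soft_l1",f_scale=.002); print("rim",r.x)
E
```

```text
cams [0.31450947 0.0127394  1.38737916] [1.60944987 0.01045678 0.83216254]
hsv lid [[  9 113  77]
 [ 10 112  75]
 [ 10 112  75]
 [ 10 111  76]
 [ 10 114  76]
 [  9 109  77]]
1.0
top underside (array([ 0.64149554, -0.09504218,  0.15082437]), array([-0.9139829 , -0.18719997,  0.3599881 ]), np.float64(0.0005765101998674587), 302)
scene outer 620 (array([ 0.65196955, -0.09585385,  0.150974  ]), array([-0.9186908 , -0.17475207,  0.35421593]), np.float64(0.0005854360976613311), 545)
clip top 161 (array([ 0.50502351, -0.12122222,  0.1169172 ]), array([ 0.4935272 ,  0.10633307, -0.86320576]), np.float64(0.00105336983442604), 121) [ 0.48126473 -0.1452512   0.10552947] [ 0.5191463  -0.10199096  0.12423467]
clip scene 193 (array([ 0.49534947, -0.12495192,  0.10862471]), array([0.82529431, 0.15733673, 0.54234164]), np.float64(0.0009663789439676617), 158) [ 0.48169953 -0.14651671  0.09096109] [ 0.5192453 -0.1015264  0.1257616]
rim [ 0.56554641 -0.10670629  0.0479274 ]
```

```bash
cat >> h.py <<'E'
JC=np.array([.567,-.108]); YAW=.192
cx=np.array([np.cos(YAW),np.sin(YAW)])
def W(xj,z,yj=0.): return np.array([*(JC+xj*cx+yj*np.array([-cx[1],cx[0]])),z])
def Rt(sg=-1):
    x=sg*np.array([*cx,0]); z=np.array([0,0,-1.]); return np.c_[x,np.cross(z,x),z]
def JF(f): return float(f[:2]@cx), float(f[2])
E
python3 - <<'E'
from h import *
from station import env
M=np.load("med.npz");CT,CS=M["CT"],M["CS"]
for C in (CT,CS):
    for x0 in np.arange(.44,.9,.04):
        r=[]
        for y0 in np.arange(-.26,.22,.04):
            k=(abs(C[...,0]-x0)<.02)&(abs(C[...,1]-y0)<.02); r.append(int(np.percentile(C[...,2][k],99)*1000) if k.any() else -1)
        print(round(x0,2),r)
print([round(v,2) for v in np.arange(-.26,.22,.04)])
for sg in(-1,1):
    for p in (W(.13,.40),W(.13,.173),W(.064,.173),W(-.01,.11),W(-.13,.106),W(-.068,.106)):
        q=env.solve_ik(p,Rt(sg)); print(sg,p.round(3),None if q is None else np.round(q,2))
E
```

```text
0.44 [1, 1, 1, 2, 1, 1, 1, 20, 2, 1, 1, 1]
0.48 [2, 1, 1, 121, 121, 1, 2, 20, 14, 1, 1, 1]
0.52 [1, 1, 1, 124, 123, 96, 2, 1, 2, 1, 84, 123]
0.56 [2, 1, 2, 97, 92, 96, 2, 1, 1, 95, 97, 123]
0.6 [1, 1, 1, 97, 97, 97, 2, 1, 147, 132, 95, 98]
0.64 [1, 2, 1, 177, 191, 187, 1, 1, 184, 188, 148, 97]
0.68 [2, 2, 1, 182, 191, 186, 1, 1, 2, 191, 180, 2]
0.72 [1, 1, 1, 1, 1, 2, 66, 2, 2, 2, 1, 1]
0.76 [1, 2, 1, 1, 1, 2, 2, 1, 1, 2, 1, 2]
0.8 [1, 1, 70, 94, 94, 93, 94, 94, 92, 94, 93, 70]
0.84 [113, 113, 70, 94, 95, 94, 95, 95, 94, 95, 94, 70]
0.88 [114, 114, 70, 95, 95, 95, 95, 94, 95, 95, 94, 70]
0.44 [2, 2, 2, -744, -743, 2, 2, 21, 2, 1, -744, -745]
0.48 [2, 2, 2, 123, 122, 2, 2, 21, 15, 2, -746, -747]
0.52 [2, 2, 3, 125, 124, 2, 2, 2, 3, 2, 87, 124]
0.56 [2, 2, 3, 82, -745, 68, 2, 2, 2, 2, 98, 117]
0.6 [2, 2, 2, 84, 86, 81, 2, 2, 2, 75, 92, 98]
0.64 [3, 2, 2, 182, 192, 189, 2, 3, 186, 190, 113, 97]
0.68 [2, 2, 2, 183, 191, 186, 2, 2, 3, 191, 178, 2]
0.72 [2, 2, 3, 2, 2, 2, 67, 2, 2, 2, 3, 3]
0.76 [-1, 0, 2, -1, -1, -1, -1, -1, -1, -1, -1, 1]
0.8 [-1, 0, 71, 95, 95, 95, 95, 96, 95, 96, 95, 7
[... 470 characters left out ...]
 1.75]
-1 [ 0.63  -0.096  0.173] [ 0.21  0.51 -0.14  1.65  0.08  1.    1.81]
-1 [ 0.557 -0.11   0.11 ] [ 0.23  0.47 -0.11  1.87  0.07  0.8   1.85]
-1 [ 0.439 -0.133  0.106] [ 0.22  0.32  0.02  2.13 -0.01  0.69  2.01]
-1 [ 0.5   -0.121  0.106] [ 0.22  0.4  -0.04  2.    0.02  0.74  1.93]
1 [ 0.695 -0.083  0.4  ] [-0.06  0.48  0.23  1.19 -0.11  1.49 -1.23]
1 [ 0.695 -0.083  0.173] [-0.13  0.62  0.31  1.48 -0.21  1.07 -1.15]
1 [ 0.63  -0.096  0.173] [-0.11  0.51  0.3   1.66 -0.18  1.   -1.13]
1 [ 0.557 -0.11   0.11 ] [-0.09  0.49  0.3   1.88 -0.19  0.81 -1.07]
1 [ 0.439 -0.133  0.106] [-0.14  0.34  0.43  2.14 -0.22  0.7  -0.94]
1 [ 0.5   -0.121  0.106] [-0.09  0.41  0.34  2.01 -0.2   0.75 -1.02]
```

```bash
python3 - <<'E'
from h import *
from station import env
p=env.get_obs()["tool_pos"]; env.move_l([p[0],p[1],.36],rate=.3)
env.goto(W(.14,.36),Rt(1)); env.gripper_close(20)
env.move_l(W(.14,.173),rate=.25); env.wait(.3)
o=env.get_obs(); print(o["clock"],o["tool_pos"],W(.14,.173),o["contact_force"],o["finger_gap"])
S=env.get_image("scene");T=env.get_image("top")
cv2.imwrite("pics/m2.png",np.hstack([crop(S["frame"],220,180,100,150,4),crop(T["frame"],300,150,100,150,4)]))
E
```

```text
6.4 [ 0.70514459 -0.08134849  0.17446082] [ 0.70442744 -0.08128485  0.173     ] [0.37113331 0.12549353 0.18391129] -2.1361993530183282e-05
```

View pics/m2.png

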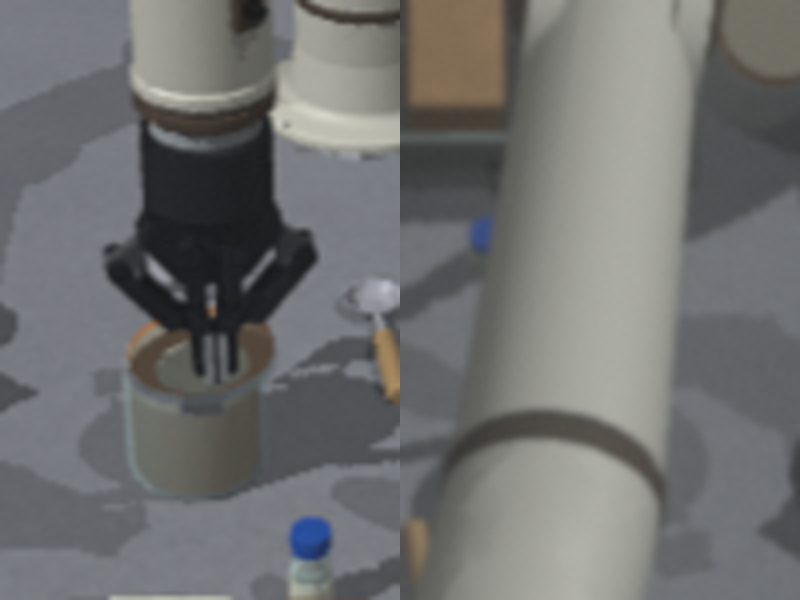

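```bash
python3 - <<'E'
from h import *
from station import env
H=.011; hx=.054
def show(t):
    o=env.get_obs(); p=o["tool_pos"]; print(t,round(o["clock"],2),"jx %.4f z %.4f"%((p[:2]-JC)@cx,p[2]),"F",np.round(JF(o["contact_force"]),2)); return JF(o["contact_force"])
for xc in (.11,.09,.077):
    env.move_l(W(xc,.173),rate=.08); show("lin")
d=.075
for th in np.arange(1.5,.29,-.15):
    u=np.array([-np.cos(th),np.sin(th)]);n=np.array([np.sin(th),np.cos(th)])
    c=np.array([hx,.098])+d*u+.012*n
    env.move_l(W(c[0]+H,c[1]),rate=.08); f=show("th%.2f"%th)
    if max(map(abs,f))>15: print("STOP");break
S=env.get_image("scene");T=env.get_image("top")
cv2.imwrite("pics/m3.png",np.hstack([crop(S["frame"],220,190,100,150,4),crop(T["frame"],300,170,100,150,4)]))
E
```

```text
lin 7.03 jx 0.1102 z 0.1733 F [0.33 0.75]
lin 7.42 jx 0.0900 z 0.1730 F [-0.41  0.36]
lin 7.73 jx 0.0770 z 0.1730 F [-0.08 -0.11]
th1.50 7.98 jx 0.0715 z 0.1737 F [ 0.12 -0.44]
th1.35 8.28 jx 0.0599 z 0.1738 F [-0.07 -0.35]
th1.20 8.57 jx 0.0487 z 0.1722 F [ 0.21 -1.13]
th1.05 8.86 jx 0.0378 z 0.1689 F [ 1.05 -0.04]
th0.90 9.15 jx 0.0274 z 0.1640 F [ 1.03 -0.17]
th0.75 9.44 jx 0.0179 z 0.1577 F [0.   0.48]
th0.60 9.73 jx 0.0094 z 0.1499 F [-1.05  0.54]
th0.45 10.03 jx 0.0021 z 0.1410 F [ 0.54 -0.2 ]
th0.30 10.32 jx -0.0037 z 0.1311 F [ 0.78 -0.26]
```

View pics/m3.png

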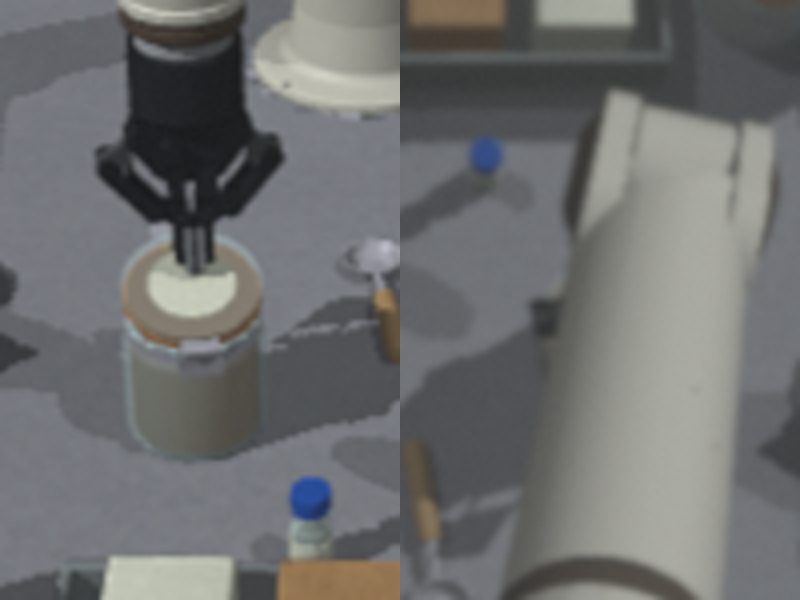

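```bash
python3 - <<'E'
from h import *
from station import env
H=.011; hx=.054; d=.075
def show(t):
    o=env.get_obs(); p=o["tool_pos"]; print(t,round(o["clock"],2),"jx %.4f z %.4f"%((p[:2]-JC)@cx,p[2]),"F",np.round(JF(o["contact_force"]),2)); return JF(o["contact_force"])
for th in (.2,.1,.03):
    u=np.array([-np.cos(th),np.sin(th)]);n=np.array([np.sin(th),np.cos(th)])
    c=np.array([hx,.098])+d*u+.012*n
    env.move_l(W(c[0]+H,c[1]),rate=.08); show(th)
z=c[1]
while z>.104:
    z-=.001; env.move_l(W(c[0]+H,z),rate=.03); env.wait(.15); f=show("press %.4f"%z)
    if f[1]>8: break
S=env.get_image("scene")
cv2.imwrite("pics/m4.png",crop(S["frame"],220,190,100,100,6))
E
```

```text
0.2 10.67 jx -0.0066 z 0.1243 F [1.   0.07]
0.1 10.92 jx -0.0090 z 0.1169 F [0.68 0.37]
0.03 11.17 jx -0.0099 z 0.1119 F [0.86 0.83]
press 0.1112 11.57 jx -0.0095 z 0.1113 F [ 0.43 -0.01]
press 0.1102 11.97 jx -0.0096 z 0.1102 F [-0.26  0.2 ]
press 0.1092 12.37 jx -0.0095 z 0.1101 F [-1.83  6.65]
press 0.1082 12.77 jx -0.0095 z 0.1099 F [-4.95 14.22]
```

View pics/m4.png

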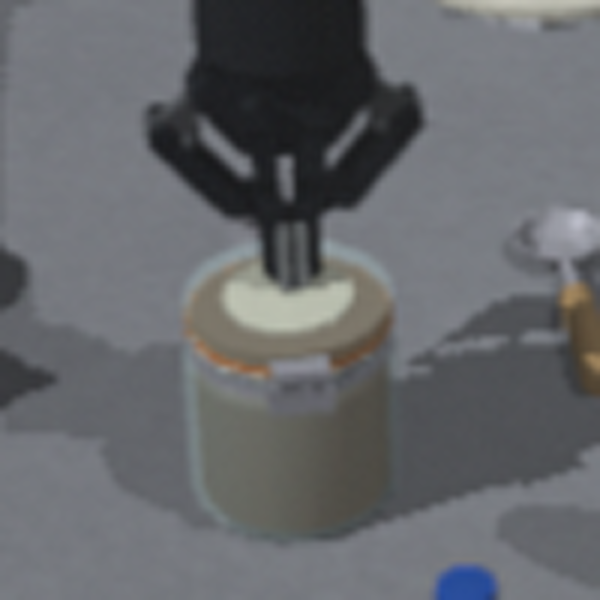

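```bash
python3 - <<'E'
from h import *
from station import env
env.move_l(W(-.01,.20),rate=.2)
env.move_l(W(-.15,.20),rate=.25); env.wait(.2)
o=env.get_obs(); print(o["clock"],o["contact_force"])
L=[];
for i in range(5): S=env.get_image("scene"); L.append(cloud(S))
C=np.median(np.stack(L),0)
# lid top plane, clip cloud in jar frame
J=np.stack([(C[...,:2]-JC)@cx,(C[...,:2]-JC)@np.array([-cx[1],cx[0]]),C[...,2]],-1)
k=(J[...,2]>.103)&(J[...,2]<.116)&(abs(J[...,1])<.05)&(J[...,0]>-.045)&(J[...,0]<.055)
P=J[k]; A=np.c_[P[:,0],P[:,1],np.ones(len(P))]; print("lid z=ax+by+c",np.linalg.lstsq(A,P[:,2],rcond=None)[0],len(P),P.min(0),P.max(0),P.mean(0))
k=(J[...,2]>.085)&(J[...,2]<.135)&(abs(J[...,1])<.03)&(J[...,0]>-.10)&(J[...,0]<-.045)
for p in J[k][::6]: print(p.round(3))
cv2.imwrite("pics/m5.png",crop(S["frame"],220,190,100,75,8))
T=env.get_image("top");cv2.imwrite("pics/m5t.png",crop(T["frame"],300,170,100,100,6))
E
```

```text
14.3333 [ 1.24070389 -0.04213892  0.32908192]
lid z=ax+by+c [-0.02710419  0.00023228  0.11107313] 619 [-0.04411686 -0.04975325  0.10324803] [0.05456774 0.04441433 0.11430841] [ 0.0064648  -0.00357577  0.11089707]
[-0.082 -0.009  0.125]
[-0.083  0.009  0.123]
[-0.083 -0.017  0.122]
[-0.083 -0.     0.12 ]
[-0.082  0.017  0.119]
[-0.082 -0.009  0.118]
[-0.079  0.008  0.118]
[-0.079 -0.018  0.117]
[-0.08  -0.001  0.115]
[-0.081  0.017  0.112]
[-0.078 -0.01   0.114]
[-0.076  0.008  0.113]
[-0.076 -0.021  0.112]
[-0.055 -0.006  0.124]
[-0.053  0.011  0.124]
[-0.055 -0.017  0.122]
[-0.074  0.001  0.108]
[-0.074  0.019  0.107]
[-0.072 -0.01   0.107]
[-0.073  0.007  0.105]
[-0.075 -0.022  0.103]
[-0.072 -0.005  0.103]
[-0.07   0.012  0.103]
[-0.069 -0.014  0.103]
[-0.071  0.004  0.1  ]
[-0.069 -0.023  0.1  ]
[-0.068 -0.005  0.099]
[-0.049  0.01   0.11 ]
[-0.047 -0.015  0.111]
```

View pics/m5.png

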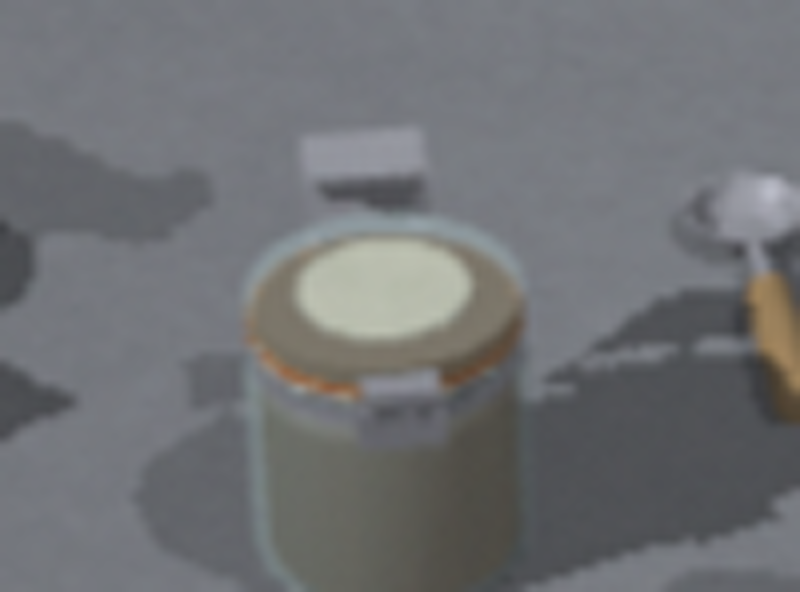

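View pics/m5t.png

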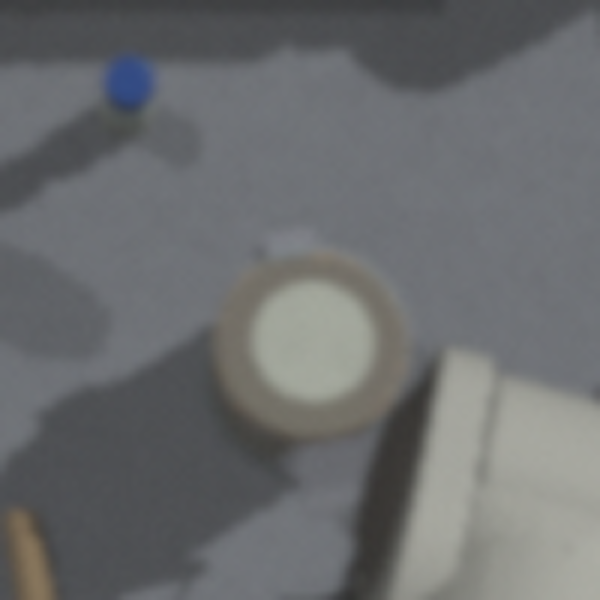

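```bash
python3 - <<'E'
from h import *
from station import env
C=[cloud(env.get_image("scene")) for i in range(6)];C=np.median(np.stack(C),0)
J=np.stack([(C[...,:2]-JC)@cx,(C[...,:2]-JC)@np.array([-cx[1],cx[0]]),C[...,2]],-1)
k=(J[...,2]>.1)&(J[...,2]<.122)&(np.hypot(J[...,0]-.006,J[...,1])<.035)
P=J[k]
for _ in range(4):
    A=np.c_[P[:,0],P[:,1],np.ones(len(P))];s=np.linalg.lstsq(A,P[:,2],rcond=None)[0];r=P[:,2]-A@s;P=P[abs(r)<2.5*r.std()]
print(s,r.std(),len(P))
k=(J[...,2]<.01)&(J[...,2]>-.01)&(np.hypot(J[...,0],J[...,1])<.25)&(np.hypot(J[...,0],J[...,1])>.09)
P=J[k];A=np.c_[P[:,0],P[:,1],np.ones(len(P))];print("table",np.linalg.lstsq(A,P[:,2],rcond=None)[0])
E
```

```text
[-0.01076333 -0.00499268  0.11178435] 0.00066826753911469 292
table [-0.00122688  0.00107236  0.00130823]
```

```bash
python3 - <<'E'
from h import *
from station import env
def show(t):
    o=env.get_obs(); p=o["tool_pos"]; print(t,round(o["clock"],2),"jx %.4f z %.4f"%((p[:2]-JC)@cx,p[2]),"F",np.round(JF(o["contact_force"]),2)); return JF(o["contact_force"])
env.move_l(W(-.14,.108),rate=.2); show("down")
env.move_l(W(-.10,.108),rate=.1); env.wait(.2); show("near")
for x in (-.09,-.08,-.075,-.072):
    env.move_l(W(x,.108),rate=.05); f=show(x)
    if f[0]<-5: break
x=-.072
while x<-.0655:
    x+=.001; env.move_l(W(x,.108),rate=.03); env.wait(.12); f=show("%.4f"%x)
    if f[0]<-3: break
S=env.get_image("scene");T=env.get_image("top")
cv2.imwrite("pics/m6.png",crop(S["frame"],220,190,100,75,8))
E
```

```text
down 15.55 jx -0.1399 z 0.1083 F [0.51 0.63]
near 16.3 jx -0.1008 z 0.1080 F [0.44 0.05]
-0.09 16.65 jx -0.0895 z 0.1080 F [ 0.47 -0.3 ]
-0.08 17.0 jx -0.0795 z 0.1080 F [0.06 0.39]
-0.075 17.25 jx -0.0746 z 0.1080 F [-0.92 -0.12]
-0.072 17.5 jx -0.0718 z 0.1080 F [-0.2  -0.41]
-0.0710 17.87 jx -0.0710 z 0.1080 F [1.02 0.34]
-0.0700 18.23 jx -0.0700 z 0.1080 F [0.12 0.15]
-0.0690 18.6 jx -0.0690 z 0.1080 F [-0.81 -0.46]
-0.0680 18.97 jx -0.0680 z 0.1080 F [-0.45 -0.45]
-0.0670 19.33 jx -0.0676 z 0.1079 F [-2.56  2.58]
-0.0660 19.7 jx -0.0675 z 0.1078 F [-5.89  4.7 ]
```

View pics/m6.png

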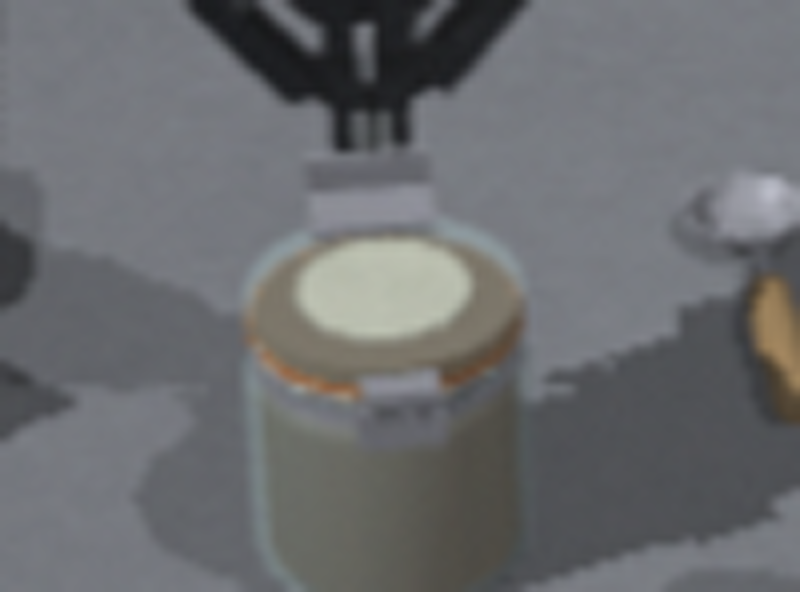

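```bash
python3 - <<'E'
from h import *
from station import env
C=[cloud(env.get_image("scene")) for i in range(6)];C=np.median(np.stack(C),0)
J=np.stack([(C[...,:2]-JC)@cx,(C[...,:2]-JC)@np.array([-cx[1],cx[0]]),C[...,2]],-1)
k=(J[...,2]>.085)&(J[...,2]<.145)&(abs(J[...,1])<.035)&(J[...,0]>-.09)&(J[...,0]<-.02)
r,c=np.where(k)
for v in range(r.min(),r.max()+1):
    q=J[v][k[v]]; 
    if len(q): print(v,len(q),np.median(q,0).round(4), q[:,1].min().round(3),q[:,1].max().round(3))
E
```

```text
167 6 [-6.180e-02  1.000e-04  1.434e-01] -0.013 0.013
168 10 [-0.0619 -0.0003  0.1405] -0.013 0.013
169 10 [-0.0613 -0.0004  0.1372] -0.013 0.013
170 10 [-0.061  -0.0004  0.1344] -0.013 0.013
171 12 [-0.058   0.0021  0.1317] -0.013 0.018
172 16 [-0.0559 -0.0038  0.1304] -0.025 0.017
173 16 [-0.0564 -0.004   0.1271] -0.025 0.017
174 15 [-0.0556 -0.0027  0.1241] -0.022 0.018
175 15 [-0.0557 -0.0026  0.1207] -0.023 0.017
176 15 [-0.0549 -0.003   0.118 ] -0.023 0.017
177 15 [-0.0504 -0.0035  0.1169] -0.023 0.016
178 16 [-0.0447 -0.0025  0.1177] -0.024 0.018
179 16 [-0.0392 -0.003   0.1172] -0.024 0.018
180 18 [-0.0348 -0.0007  0.1172] -0.024 0.024
181 22 [-0.0322  0.0015  0.1161] -0.027 0.031
182 25 [-0.032   0.0002  0.1112] -0.033 0.034
183 25 [-0.0267 -0.0004  0.1114] -0.034 0.033
184 17 [-0.0237 -0.012   0.1118] -0.034 0.021
185 6 [-0.0217 -0.0247  0.1111] -0.034 -0.015
```

```bash
python3 - <<'E'
from h import *
from station import env
env.move_l(W(-.13,.108),rate=.1); env.move_l(W(-.15,.36),rate=.3)
env.goto([.30,.45,.36],Rt(1)); env.wait(.3)
print(env.get_obs()["clock"],env.get_obs()["contact_force"])
for n in("scene","top"):
    L=[]
    for i in range(6): S=env.get_image(n);L.append(cloud(S))
    C=np.median(np.stack(L),0)
    J=np.stack([(C[...,:2]-JC)@cx,(C[...,:2]-JC)@np.array([-cx[1],cx[0]]),C[...,2]],-1)
    def fit(k,cols,out):
        P=J[k]
        for _ in range(4):
            A=np.c_[P[:,cols],np.ones(len(P))];s=np.linalg.lstsq(A,P[:,out],rcond=None)[0];r=P[:,out]-A@s;P=P[abs(r)<=2.5*r.std()]
        return s.round(4),len(P)
    x,y,z=J[...,0],J[...,1],J[...,2]
    print(n,"lid",fit((z>.1)&(z<.122)&(np.hypot(x-.006,y)<.035)&(x>-.02),[0,1],2))
    if n=="scene":
        print("tab x(z)",fit((z>.119)&(z<.130)&(abs(y)<.018)&(x<-.045)&(x>-.07),[2],0))
    print("foot z(x)",fit((z>.1135)&(z<.121)&(abs(y)<.018)&(x<-.034)&(x>-.050),[0],2))
    g=(z>.06)&(np.hypot(x,y)<.07); print("blob mean",J[g].mean(0))
    cv2.imwrite(f"pics/m7{n}.png",S["frame"]); cv2.imwrite(f"pics/m7{n}c.png",crop(S["frame"],*((220,190) if n=="scene" else (300,175))))
E
```

```text
24.325 [-0.92646577  0.0214278  -0.26035414]
scene lid (array([-0.011 , -0.0038,  0.1117]), 277)
tab x(z) (array([-0.0478, -0.0497]), 44)
foot z(x) (array([0.0044, 0.1172]), 41)
blob mean [ 0.01180236 -0.00450851  0.10113585]
top lid (array([-0.0094, -0.0009,  0.1097]), 390)
foot z(x) (array([-0.0312,  0.114 ]), 61)
blob mean [-0.00376906  0.00133784  0.10772955]
```

View pics/m7scenec.png

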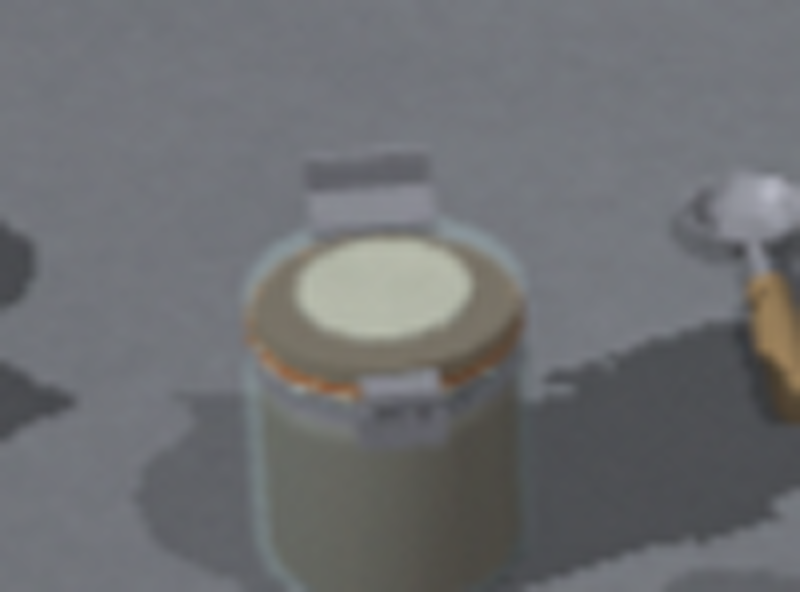

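View pics/m7top.png

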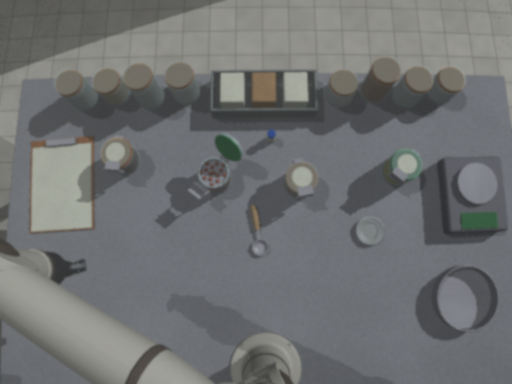

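View pics/m7scene.png

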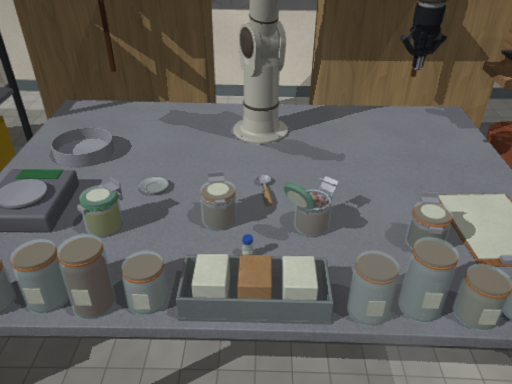

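```bash
python3 - <<'E'
from h import *
from station import env
for n in("scene","top"):
    C=np.median(np.stack([cloud(env.get_image(n)) for i in range(4)]),0)
    for nm,c in (("orange",W(.012,0)[:2]),("L",None),("R",None)):
        if c is None:
            uv={"L":(433,212),"R":(97,197)}[nm] if n=="scene" else {"L":(116,152),"R":(406,163)}[nm]
            c=np.median(C[uv[1]-2:uv[1]+3,uv[0]-2:uv[0]+3].reshape(-1,3),0)[:2]
        k=(C[...,2]>.104)&(C[...,2]<.118)&(np.hypot(C[...,0]-c[0],C[...,1]-c[1])<.025)
        P=C[k]
        for _ in range(4):
            A=np.c_[P[:,:2]-c,np.ones(len(P))];s=np.linalg.lstsq(A,P[:,2],rcond=None)[0];r=P[:,2]-A@s;P=P[abs(r)<=2.5*r.std()]
        print(n,nm,c.round(3),s.round(4),len(P))
print(env.get_obs()["clock"])
E
```

```text
scene orange [ 0.579 -0.106] [-0.0075  0.0014  0.1118] 153
scene L [0.654 0.45 ] [-0.0676 -0.0139  0.1112] 192
scene R [ 0.619 -0.428] [-0.0087 -0.0083  0.1115] 163
top orange [ 0.579 -0.106] [-0.0048 -0.0045  0.1098] 213
top L [0.648 0.45 ] [-0.0105  0.0027  0.1096] 200
top R [ 0.607 -0.426] [ 0.0073 -0.0047  0.1097] 205
25.325
```

```bash
python3 - <<'E'
from station import env
print(env.finish_job()); print(env.get_obs()["clock"])
E
```

```text
the job is handed in; nothing more can be done
None
the job is handed in; nothing more can be done
```

The orange jar is closed: I pushed its lid shut with the closed fingertips, then pushed its clip up and over onto the lid. I handed the job in at about 25 s, with the gripper parked well clear; no verdict was reported.

- **Lid:** pressing down met a firm stop at z = 0.110 m with about 14 N. Afterwards its measured height and tilt (within about 0.01 rad) matched the two jars that were already shut. One camera reading of the left shut jar disagreed, with a tilt of 0.07 rad, which I took as a stray measurement.
- **Clip:** it stopped firmly at about 6 N, with its tab top at z = 0.130 m and its foot lying flat over the lid. The tab's own slope read about 0.05 rad off upright, from few noisy points. The foot slope came out about 0 in one view and 0.03 rad in the other, probably because lid points were mixed in. I judged the clip home from the firm stop and the tab height.
- **Everything else:** in the last pictures the jar stands where it was, the green-ringed jar is still open, and the other things look unmoved.

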